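# Print a jar label with the two-stage button

### The job

Print a date label for the jars on the small label printer: press its wide round button down to the halfway stop, hold it still there for about a second, then press it on all the way down and let go of it. Do not go past the halfway stop before the pause, and leave the printer's small square key alone.

Things in the scene. Friction and masses are not known exactly. Their poses are not given: they have to be found in the camera images.
- printer: Label printer, fixed: grey box 150 (x) x 130 (y) x 50 mm high, origin at the centre of its underside; x from its label slot to its roll cover (cover: x 0 to 65 mm, rising to 66 mm), y left, z up. Turned up to 0.6 rad from facing the robot. Round button's axis at x -30, y 24 mm. Small white square key, 14 mm wide, 5 mm proud of the box top, at x -30, y -42 mm: not to be pressed.
- button_top (a point): Centre of the top face of the wide round button, a flat white disc 42 mm across, 8 mm thick, 10 mm above a black sleeve 48 mm across. At rest 80 mm above the worktop; it goes down 10 mm to the halfway stop, 20 mm when fully down. Axes as the printer's.
- stage_one (a joint): First stage of the round button: how far (m) the white disc has been pushed down towards the sleeve. 0 at rest, 0.010 at the halfway stop, where the disc meets the sleeve. A light spring (about 1.2 N at rest, 2.7 N at the stop) lifts it again when it is released.
- stage_two (a joint): Second stage: how far (m) the black sleeve under the disc has been pushed down into the printer. 0 at the start, 0.010 fully down. It resists with about 10 N before it moves (so the halfway stop is felt as a step from 3 N to 10 N) and, once pushed, stays down: it does not come back.
- small_key (a joint): Travel (m) of the printer's small square key: 0 at rest, 0.004 pressed. It must stay unpressed.

How it is judged:
On the way, in this order (a step that is already met when the one before it is completed fails the run):
1. the round button is held still at its halfway stop for at least 0.6 s (disc down 7.5 mm or more on the sleeve, sleeve down less than 4 mm) (value of joint stage_one above 0.0075 m and value of joint stage_two below 0.004 m and velocity of joint each of stage_one, stage_two below 0.003 m/s), for 0.6 s.
2. then the button is pressed all the way down (disc down 7.5 mm or more on the sleeve, sleeve down 7.5 mm or more) (value of joint each of stage_one, stage_two above 0.0075 m), for 0.05 s.
At the end, for the whole second after the job is handed in: The sleeve stays pushed in by at least 7.5 mm of its 10 mm, the white disc has been let go and has sprung up again to within 2 mm of its rest above the sleeve, and the small key is up (less than 2 mm) (value of joint stage_two above 0.0075 m and value of joint each of stage_one, small_key below 0.002 m); the robot touches nothing.
It fails at once if the small square key is pressed by 2 mm or more (value of joint small_key above 0.002 m).
It also fails if it takes over 29 s, if anything falls off the work surface, if the arm or the gripper's body presses on something with over 40 N, if the wrist force passes 120 N, or if a joint passes its speed limit or range.

### The arm

A 6-joint arm with a two-finger parallel gripper is mounted at the origin on a cart in front of the work surface, level with it; the furniture and walls round the work are solid. World frame = base frame: x ahead of the robot, y to its left, z up, the work surface at z = 0. Lengths are in m, angles in rad, forces in N, time in s.
With the tool pointing down it reaches from about 0.35 to 0.875 m from the base axis. Payload 4.2 kg.
Tool frame: the origin (TCP) lies between the finger pads; the fingertips stand 14 mm ahead of it and the grasp point (between the pads) lies 5 mm behind it; z points along the fingers, y is the line along which they close (so a half turn about z gives the same grasp; the last joint's range is limited). The gripper opens to 85 mm and grips with 20 to 120 N. Pads are 22 mm wide; open, the fingers measure 114 mm over their backs; the gripper's body (76 mm by 85 mm) begins 54 mm behind the grasp point. The pads swing forward as they close: fully open they stand 13 mm farther back than shut.
Start: joints at [0.259, 0.385, 0.008, 0, -1.194, -0.259], TCP at [0.625, 0, 0.245] pointing down, gripper open.
Joint ranges: [-3.14, 3.14], [-1.21, 2.06], [-1.07, 1.41], [-3.16, 2.05], [-2.99, -0.16], [-3.1, 3.1]. Speed limits (rad/s): [2.79, 2.79, 3.14, 3.14, 3.14, 3.14].

### API

Orientations are given as a unit quaternion [x, y, z, w].
In Python, from workcell import bot gives the robot as it stands. The module is installed in compiled form; this text tells all that it offers.
- The arm moves only by the tool carry_out, never from a script. Its argument "steps" is a list that holds one entry, the list of rows, each a list of 5 numbers: the shift along the world's x, y, z in m, then the turn about the world's z in degrees, then the opening, from 0 (shut) to 1 (fully open). A call has 1 to 5 rows; each row is the pose to reach, as a shift and turn from the pose commanded when the call began; what a row does not reach only later rows make up. A row lasts 1/10 s, in which the tool goes at most 50 mm and 8.59 degrees, less where a joint would pass 70% of its speed; a pose out of reach is approached as far as the arm can. A call with a gripper value outside its range is refused whole. The fingers move at their own pace and stop on an object; "force" is the grip in N (left out, the last holds). Time passes only in rows, so rows that repeat a pose let the fingers close. It gives the time, the measured TCP pose, the force, the opening and the grip force at its end, in the units of the state.
- bot.sense(): the state, without advancing time (a new reading comes with each control period).
- bot.get_image(name): name is "scene" or "side" or "wrist"; returns a dict with "color" (400x640x3 uint8, red, green, blue), "range_z" (400x640 float32, m along the optical axis (not along the pixel's ray), 0 where there is no reading), "fov_y" (degrees; the focal length in pixels is half the picture's height over the tangent of half this angle, whatever the lens; pixels are square), "cx", "cy" (the principal point, pixels), "R" (3x3) and "t" (3): a world point X has camera coordinates R X + t. Camera axes: x right, y down, z forward; pixel columns grow to the right and rows downward; lengths in m; the calibration is good to about 2 mm. A picture is of the moment at which its call begins.
- bot.close_job(): hands the job in; it is judged then, once.
Trained networks look in a picture, given as the dict that the camera call returned (one of the last four; its "shot" number tells which), for a name from the list of things; names that differ only in an ending like _2 or _b are one class to them, and where a whole thing is asked for, a point or a joint stands for the part that bears it (a point fixed in the world has none). Each returns a list of dicts, best first, with "score" (0 to 1); they miss things now and then, are a little off and sometimes report something else, mostly with a low value. They report only what shows in the picture. A call takes as long as a camera call.
- bot.find_in(picture, target): "rect" ([left, top, right, bottom] in pixels, round what is visible of it).
- bot.outline_of(picture, target): "mask" (400x640 bool, what is visible of it) and "rect" ([left, top, right, bottom] in pixels, round what is visible of it).
- bot.spot_point(picture, target): "at" ([column, row] in pixels: a listed point, or the origin of a listed thing).
The state is a dict: "clock": time; "joints": joint angles; "joint_velocities": joint speeds; "effort": joint torques, N m; "eef_pos": TCP position; "eef_rot": TCP orientation; "ft_force": force on the tool from outside, world axes, zero at the start; "ft_torque": the same for the moment, N m; "finger_gap": opening from 0.0 (shut) to 1.0 (fully open); "grip_force": force on a finger pad.
Only numpy, scipy, OpenCV 4.12 (cv2) and the standard library are available. Lean on these libraries where they do the work, as an engineer would, in place of code of your own. Each camera call takes 0.05 s, during which the arm holds its last target. There are 200 camera calls.

## Working session

There is one attempt and no reset: what is moved stays moved. The work goes in short steps, Python scripts to look and compute and a tool call to move; the robot and the scene stay as the last step left them, time stands still between calls to the robot, and variables do not carry over. Pictures are saved under pics/ and viewed, at most 10 in all, crops included, and the job is handed in when it is done.

Besides the shell and the picture viewer there is one more tool, called after ">>>" as a command line: name --argument value ..., lists and objects as JSON in quotes. carry_out: Moves the arm, as the interface text tells. Its arguments: {"type":"object","properties":{"steps":{"type":"array","items":{"type":"array","items":{"type":"array","items":{"type":"number"}}}},"force":{"type":"number"}},"required":["steps"]}

```bash
mkdir -p pics; cat > h.py <<'E'
import numpy as np, cv2
from workcell import bot
def world(p,u,v,z):
    f=200/np.tan(np.radians(p["fov_y"])/2)
    c=np.array([(u-p["cx"])*z/f,(v-p["cy"])*z/f,z])
    return np.array(p["R"]).T@(c-np.array(p["t"]))
def cloud(p):
    v,u=np.mgrid[:400,:640]; z=p["range_z"]
    f=200/np.tan(np.radians(p["fov_y"])/2)
    c=np.stack([(u-p["cx"])*z/f,(v-p["cy"])*z/f,z],-1)
    return (c-np.array(p["t"]))@np.array(p["R"])
E
python3 - <<'E'
from h import *
s=bot.sense();print(s["clock"],s["eef_pos"],s["eef_rot"],s["ft_force"])
ims=[]
for n in ["scene","wrist"]:
    p=bot.get_image(n); W=cloud(p); im=p["color"][...,::-1].copy()
    for t in ["button_top","small_key","printer"]:
        for o in bot.outline_of(p,t)[:1]:
            m=o["mask"]&(p["range_z"]>0); print(n,t,o["score"],o["rect"],np.median(W[m],0).round(4), np.percentile(W[m],[2,98],0).round(3).tolist())
            l,a,r,b=map(int,o["rect"]);cv2.rectangle(im,(l,a),(r,b),(0,0,255),1)
        for o in bot.spot_point(p,t)[:1]:
            u,v=o["at"]; print(n,t,"pt",o["score"],u,v,W[int(v),int(u)].round(4))
    ims.append(im)
cv2.imwrite("pics/a.png",cv2.resize(np.vstack(ims),(480,600)))
E
```

```text
0.0 [6.24431968e-01 1.95311646e-06 2.44216138e-01] [-0.70701742  0.70719528  0.0007545  -0.00079249] [-0.24483809  0.82698188 -0.82259556]
scene button_top 0.88 [310.8, 213.4, 334.5, 230.1] [0.4954 0.0983 0.0793] [[0.478, 0.083, 0.063], [0.516, 0.119, 0.081]]
scene button_top pt 0.81 317.6 221.5 [0.494  0.1082 0.0805]Traceback (most recent call last):
  File "<stdin>", line 10, in <module>
ValueError: it knows: button_top, printer
```

```bash
python3 - <<'E'
from h import *
ims=[]
for n in ["scene","side","wrist"]:
    p=bot.get_image(n); W=cloud(p); im=p["color"][...,::-1].copy()
    for t in ["button_top","printer"]:
        for o in bot.outline_of(p,t)[:1]:
            m=o["mask"]&(p["range_z"]>0); print(n,t,o["score"],o["rect"],np.median(W[m],0).round(4))
            l,a,r,b=map(int,o["rect"]);cv2.rectangle(im,(l,a),(r,b),(0,0,255),1)
            if t=="printer":
                b=m&(abs(W[...,2]-.05)<.004); print("top rect",cv2.minAreaRect(W[b][:,:2].astype(np.float32)*1000))
            else:
                b=m&(abs(W[...,2]-.08)<.004); print("disc",b.sum(),[(c*1000 if i<1 else c) for i,c in enumerate([np.array(cv2.minEnclosingCircle(W[b][:,:2].astype(np.float32))[0])])],W[b].mean(0).round(4),np.ptp(W[b],axis=0).round(4))
        for o in bot.spot_point(p,t)[:1]:
            u,v=o["at"]; print(n,t,"pt",o["score"],u,v,W[int(v),int(u)].round(4))
    ims.append(im)
cv2.imwrite("pics/a.png",cv2.resize(np.vstack(ims),(320*3//3+0,600)))
cv2.imwrite("pics/b.png",np.hstack([cv2.resize(ims[0][150:300,220:420],(400,300)),cv2.resize(ims[2],(400,300))]))
E
```

```text
scene button_top 0.65 [306.8, 216.8, 333.3, 229.4] [0.4953 0.0983 0.0792]
disc 255 [array([498.49742651, 100.53936392])] [0.497  0.1005 0.0794] [0.0418 0.0421 0.0064]
scene button_top pt 0.81 318.9 220.9 [0.4989 0.1111 0.0787]
scene printer 0.6 [295.7, 202.7, 374.9, 274.0] [0.5061 0.0787 0.0496]
top rect ((536.0493774414062, 97.95819091796875), (151.63377380371094, 127.67231750488281), 33.64566421508789)
scene printer pt 0.72 338.6 246.0 [0.5001 0.0576 0.0485]
side button_top 0.5 [322.7, 183.6, 340.7, 200.1] [0.496  0.1102 0.0802]
disc 220 [array([496.67194486, 105.41152209])] [0.4968 0.1076 0.0802] [0.0405 0.0416 0.0064]
side button_top pt 0.77 331.4 191.8 [0.4977 0.1014 0.079 ]
side printer 0.81 [276.8, 174.1, 360.2, 232.4] [0.5176 0.1267 0.0505]
top rect ((536.0941162109375, 102.18219757080078), (148.8526611328125, 133.04566955566406), 33.92015075683594)
side printer pt 0.64 314.4 216.5 [0.5004 0.1555 0.0488]
wrist button_top 0.94 [432.2, 262.6, 458.2, 288.6] [0.4939 0.0936 0.0797]
disc 368 [array([494.90523338,  99.01949018])] [0.4936 0.0949 0.0797] [0.031  0.0276 0.0055]
wrist button_top pt 0.75 438.9 280.6 [ 0.5771 -0.0099  0.2597]
wrist printer 0.68 [315.4, 177.3, 478.5, 325.6] [0.5448 0.0824 0.0504]
top rect ((537.927734375, 101.60328674316406), (148.21075439453125, 128.76272583007812), 33.606170654296875)
wrist printer pt 0.74 389.0 245.9 [0.5501 0.0783 0.0502]
```

View pics/a.png

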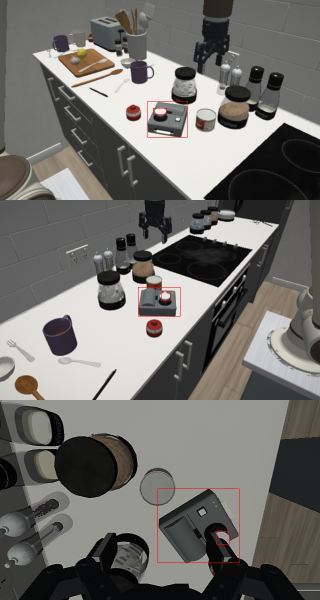

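View pics/b.png

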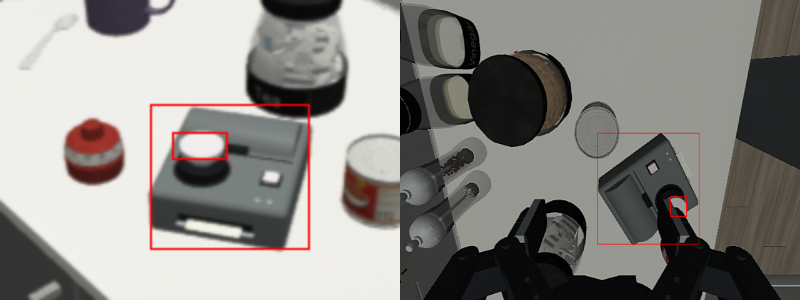

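The pictures show the printer at scene (335,238), with the white button at (320,221) and the square key to its right. It is turned 33.7°, which puts the button axis at about (0.498, 0.103), in agreement with the disc measured in all three views. I'll check how tall the neighbouring objects are.

```bash
python3 - <<'E'
from h import *
for n in ["scene","side"]:
    p=bot.get_image(n); W=cloud(p)[p["range_z"]>0]
    d=np.hypot(W[:,0]-.498,W[:,1]-.103)
    for a,b in [(0,.05),(.05,.08),(.08,.11),(.11,.15),(.15,.2)]:
        q=W[(d>=a)&(d<b)&(W[:,2]<.2)]; print(n,a,b,q[q[:,2].argmax()].round(3))
E
```

```text
scene 0 0.05 [0.497 0.103 0.082]
scene 0.05 0.08 [0.567 0.115 0.067]
scene 0.08 0.11 [0.58  0.1   0.067]
scene 0.11 0.15 [0.607 0.082 0.064]
scene 0.15 0.2 [0.684 0.161 0.14 ]
side 0 0.05 [0.495 0.102 0.083]
side 0.05 0.08 [0.544 0.152 0.069]
side 0.08 0.11 [0.587 0.093 0.069]
side 0.11 0.15 [0.61  0.086 0.061]
side 0.15 0.2 [0.683 0.17  0.141]
```

>>> carry_out --steps '[[[0, 0, 0, 0, 0], [-0.03, 0.025, 0, 0, 0], [-0.065, 0.05, 0, 0, 0], [-0.1, 0.08, 0, 0, 0], [-0.127, 0.103, 0, 0, 0]]]' --force 40

```text
clock: 1.55
eef_pos: [0.4962, 0.1038, 0.2454]
eef_rot: [0.707, -0.707, -0.0, -0.0]
ft_force: [0.3, 0.2, -0.2]
finger_gap: 0.142
grip_force: 0.0
```

>>> carry_out --steps '[[[0, 0, -0.04, 0, 0], [0, 0, -0.08, 0, 0], [0, 0, -0.12, 0, 0], [0, 0, -0.14, 0, 0], [0, 0, -0.14, 0, 0]]]'

```text
clock: 2.05
eef_pos: [0.496, 0.1021, 0.1025]
eef_rot: [-0.707, 0.707, 0.001, -0.003]
ft_force: [-0.2, 0.7, 0.4]
finger_gap: -0.001
grip_force: 0.0
```

```bash
python3 - <<'E'
from h import *
p=bot.get_image("side");s=bot.sense();print(s["clock"],s["eef_pos"],s["ft_force"],s["finger_gap"])
a=cv2.resize(p["color"][130:250,240:400,::-1],(400,300))
p=bot.get_image("scene");cv2.imwrite("pics/c.png",np.hstack([a,cv2.resize(p["color"][150:300,220:420,::-1],(400,300))]))
E
```

```text
2.1 [0.49760285 0.10276065 0.10455747] [0.09014557 0.27074421 0.48847243] -0.0024148116013186427
```

View pics/c.png

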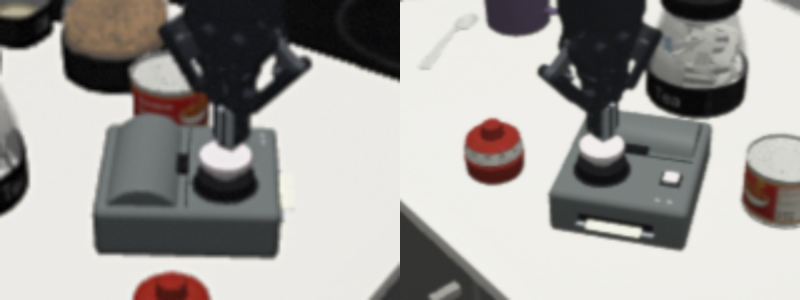

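The fingertips are centred just above the disc: side crop at (228,150), scene crop at (602,142). I'll lower gently and watch the force.

>>> carry_out --steps '[[[0, 0, -0.006, 0, 0], [0, 0, -0.01, 0, 0], [0, 0, -0.013, 0, 0], [0, 0, -0.016, 0, 0], [0, 0, -0.016, 0, 0]]]'

```text
clock: 2.65
eef_pos: [0.4984, 0.1032, 0.0895]
eef_rot: [0.707, -0.707, 0.0, -0.0]
ft_force: [0.5, 0.0, 0.9]
finger_gap: 0.002
grip_force: 0.8
```

>>> carry_out --steps '[[[0, 0, -0.001, 0, 0], [0, 0, -0.002, 0, 0], [0, 0, -0.003, 0, 0], [0, 0, -0.003, 0, 0], [0, 0, -0.003, 0, 0]]]'

```text
clock: 3.15
eef_pos: [0.4983, 0.1032, 0.0865]
eef_rot: [0.707, -0.707, 0.0, -0.0]
ft_force: [1.3, 0.7, 2.1]
finger_gap: -0.0
grip_force: 1.1
```

```bash
python3 - <<'E'
from h import *
F=[];Z=[]
for n in ["side","scene"]:
    p=bot.get_image(n);s=bot.sense();F.append(s["ft_force"][2]);Z.append(s["eef_pos"][2])
print(s["clock"],F,Z)
E
```

```text
3.25 [np.float64(2.8887685167182315), np.float64(2.2131174465010606)] [np.float64(0.08647441475587359), np.float64(0.08649279580199587)]
```

>>> carry_out --steps '[[[0, 0, -0.0005, 0, 0], [0, 0, -0.001, 0, 0], [0, 0, -0.001, 0, 0], [0, 0, -0.001, 0, 0]]]'

```text
clock: 3.65
eef_pos: [0.4983, 0.1032, 0.0854]
eef_rot: [0.707, -0.707, 0.0, -0.0]
ft_force: [0.5, 0.8, 1.5]
finger_gap: -0.0
grip_force: 1.2
```

>>> carry_out --steps '[[[0, 0, -0.0005, 0, 0], [0, 0, -0.001, 0, 0], [0, 0, -0.001, 0, 0], [0, 0, -0.001, 0, 0]]]'

```text
clock: 4.05
eef_pos: [0.498, 0.103, 0.0843]
eef_rot: [0.707, -0.707, 0.0, -0.0]
ft_force: [2.1, 0.7, 2.6]
finger_gap: -0.004
grip_force: 1.2
```

>>> carry_out --steps '[[[0, 0, -0.0005, 0, 0], [0, 0, -0.0005, 0, 0], [0, 0, -0.0005, 0, 0]]]'

```text
clock: 4.35
eef_pos: [0.4981, 0.103, 0.0841]
eef_rot: [0.707, -0.707, 0.0, -0.0]
ft_force: [1.8, 0.8, 5.6]
finger_gap: -0.004
grip_force: 2.5
```

The force has risen to 5.6 N, so this is the halfway stop. I'll hold here.

>>> carry_out --steps '[[[0, 0, 0, 0, 0], [0, 0, 0, 0, 0], [0, 0, 0, 0, 0], [0, 0, 0, 0, 0], [0, 0, 0, 0, 0]]]'

```text
clock: 4.85
eef_pos: [0.4981, 0.103, 0.0841]
eef_rot: [0.707, -0.707, 0.0, -0.0]
ft_force: [1.1, 1.7, 4.7]
finger_gap: -0.001
grip_force: 2.6
```

>>> carry_out --steps '[[[0, 0, 0, 0, 0], [0, 0, 0, 0, 0], [0, 0, 0, 0, 0], [0, 0, 0, 0, 0], [0, 0, 0, 0, 0]]]'

```text
clock: 5.35
eef_pos: [0.4981, 0.103, 0.084]
eef_rot: [0.707, -0.707, 0.0, -0.0]
ft_force: [0.7, 0.9, 5.4]
finger_gap: -0.001
grip_force: 2.6
```

Held for 1 s. Now all the way down.

>>> carry_out --steps '[[[0, 0, -0.003, 0, 0], [0, 0, -0.006, 0, 0], [0, 0, -0.008, 0, 0], [0, 0, -0.01, 0, 0], [0, 0, -0.01, 0, 0]]]'

```text
clock: 5.85
eef_pos: [0.4981, 0.103, 0.0743]
eef_rot: [0.707, -0.707, 0.0, -0.0]
ft_force: [-0.7, -0.0, 7.0]
finger_gap: 0.002
grip_force: 3.6
```

>>> carry_out --steps '[[[0, 0, -0.001, 0, 0], [0, 0, -0.001, 0, 0], [0, 0, -0.001, 0, 0]]]'

```text
clock: 6.15
eef_pos: [0.4981, 0.103, 0.0739]
eef_rot: [0.707, -0.707, 0.0, -0.0]
ft_force: [-0.9, 0.5, 10.8]
finger_gap: 0.004
grip_force: 5.5
```

The button is at the bottom. I'll let go.

>>> carry_out --steps '[[[0, 0, 0.01, 0, 0], [0, 0, 0.03, 0, 0], [0, 0, 0.06, 0, 0], [0, 0, 0.1, 0, 0], [0, 0, 0.1, 0, 0]]]'

```text
clock: 6.65
eef_pos: [0.4999, 0.1037, 0.1774]
eef_rot: [0.707, -0.707, 0.002, -0.004]
ft_force: [0.4, 0.5, -0.2]
finger_gap: -0.002
grip_force: 0.0
```

```bash
python3 - <<'E'
from h import *
for n in ["scene","side"]:
    p=bot.get_image(n);W=cloud(p)
    m=(np.hypot(W[...,0]-.498,W[...,1]-.103)<.015)&(p["range_z"]>0)&(W[...,2]<.1); print(np.median(W[m][:,2]))
    m=(np.hypot(W[...,0]-.535,W[...,1]-.048)<.005)&(p["range_z"]>0)&(W[...,2]<.1); print("key",np.median(W[m][:,2]))
s=bot.sense();print(s["clock"],s["eef_pos"],s["ft_force"])
E
```

```text
0.06930315662516492
key 0.054673059235965826
0.07035983651410879
key 0.05518471197827167
6.75 [0.49705359 0.10273747 0.1729067 ] [-0.4243507   0.30672963 -0.32015946]
```

The disc top is back at 70 mm, so the sleeve is down 10 mm and the disc has sprung up. The key top reads 55 mm, so it is unpressed.

```bash
python3 -c "
from workcell import bot
print(bot.close_job())"
```

```text
the job is handed in; nothing more can be done
None
```

The round button was held at its halfway stop for 1 s, pressed fully down and released; the square key stayed up by the cameras, and the job is handed in, though no verdict came back.

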